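# Feel out the release notch and pop the incubator lid

## Task

Open the block incubator's lid: put a fingertip down on the black strip along its front edge at the strip's left-hand end, feel along the strip to the right until you find the notch, and press the release bar inside the notch fully down, so that the lid stands ajar. Do not touch the lid, pick nothing up, leave the small things lying about where they are, and finish clear of everything.

Things in the scene. Friction and masses are not known exactly. Their poses are not given: they have to be found in the camera images.
- incubator: White benchtop block incubator, 204 mm deep (x) by 360 mm wide (y), fixed. Origin: under it on the worktop; z up, -x its front (towards the robot), +y its left as the robot sees it. A rigid black strip runs along its front edge. Behind the strip lies the lid, top 78 mm high; to the strip's right (y -0.12 to -0.21) a control panel 82 mm high, with a knob to 92 mm well back.
- edge_left (a point): left-hand end of the strip, on its top, mid-width (incubator frame -0.081, +0.140, 0.066). The strip's top is level, 66 mm above the worktop (up to 0.5 mm lower on stretches), and 46 mm wide (x -0.104 to -0.058) with the thin white fascia in front of it
- edge_right (a point): right-hand end of the strip, on its top, against the panel (incubator frame -0.081, -0.120, 0.066). Somewhere between the ends is one notch, 46 mm long (y) and 42 mm wide (x -0.100 to -0.058); its centre may lie anywhere from 117 to 213 mm from the left-hand end and has to be found
- release_bar (a joint): travel of the release bar, black, the floor of the notch: 0 up (9 mm below the strip's top), 0.008 m fully down on its stop (17 mm below). It resists with roughly 5 to 12 N, has no spring and stays where it is pushed. It lies under the whole strip and can be reached only through the notch
- lid: flat white lid behind the strip, 140 x 250 x 10 mm, hinged along its far edge (the origin lies on the hinge line, z normal to the lid); level when shut. The release bar lifts it: bar fully down, the lid leans 0.22 rad and its front edge stands about 31 mm higher, about 25 mm behind the middle of the strip. It stays ajar by itself.
- marker: white marker pen with a black cap, 133 mm long, 12 mm thick, lying just in front of the instrument; origin at its underside
- tape_roll: roll of tan tape lying flat, 69 mm wide, 19 mm high, in front of the instrument; origin at its underside
- label_roll: roll of white labels lying flat, 66 mm wide, 26 mm high, in front of the instrument; origin at its underside
- timer: white countdown timer on a stand, 39 x 68 x 62 mm; origin at its underside
- forceps: steel forceps lying flat, 144 mm long, 9 mm high, to the left of the instrument; origin at its underside

How it is judged (in metres and radians):
On the way, in this order (a step that is already met when the one before it is completed fails the run):
1. the fingers touch the strip within 50 mm of its left-hand end (contact force between the fingers and anything else above 0.3 N and y of the grasp point in the frame of incubator between 0.09 and 0.16 m and x of the grasp point in the frame of incubator between -0.125 and -0.05 m and z of the grasp point in the frame of incubator below 0.125 m).
2. the fingers touch the strip further right, between 55 and 95 mm from its left-hand end (the notch is never that far left) (contact force between the fingers and anything else above 0.3 N and y of the grasp point in the frame of incubator between 0.045 and 0.085 m and x of the grasp point in the frame of incubator between -0.125 and -0.05 m and z of the grasp point in the frame of incubator below 0.125 m).
3. the release bar is pressed down by the fingers and the lid stands ajar (value of joint release_bar above 0.0065 m and angle between lid's own z axis and vertical above 0.17 rad and contact force between the fingers and anything else above 0.3 N).
At the end, for the whole second after the job is handed in: The release bar is at least 6.5 mm down, the lid leans at least 0.17 rad and is at rest, and the small things lie within 20 mm of where they were (value of joint release_bar above 0.0065 m and angle between lid's own z axis and vertical above 0.17 rad and angular speed of lid below 0.1 rad/s and distance of each of marker, tape_roll, label_roll, timer, forceps from where it was at the start of the episode below 0.02 m); the robot touches nothing.
It fails at once if the lid is touched or pried (contact force between any of the fingers, the arm and lid above 2 N).
It fails at once if one of the small things is moved or lifted by more than 20 mm (distance of any of marker, tape_roll, label_roll, timer, forceps from where it was at the start of the episode above 0.02 m).
It also fails if it takes over 56 s, if anything falls off the work surface, if the arm or the gripper's body presses on something with over 40 N, if the wrist force passes 120 N, or if a joint passes its speed limit or range.

## Robot

A 6-joint arm with a two-finger parallel gripper is mounted at the origin on the work surface; the furniture and walls round the work are solid. World frame = base frame: x ahead of the robot, y to its left, z up, the work surface at z = 0. Lengths are in mm, angles in rad, forces in N, time in s.
With the tool pointing down it reaches from about 300 to 775 mm from the base axis. Payload 14.6 kg.
Tool frame: the origin (TCP) lies at the very end of the fingers, on their centre line; the grasp point (between the pads) lies 19 mm behind it; z points along the fingers, y is the line along which they close (so a half turn about z gives the same grasp; the last joint's range is limited). The gripper opens to 85 mm and grips with 20 to 120 N. Pads are 22 mm wide; open, the fingers measure 114 mm over their backs; the gripper's body (76 mm by 85 mm) begins 54 mm behind the grasp point. The pads swing forward as they close: fully open they stand 13 mm farther back than shut.
Start: joints at [1.12, 0.3, 1.521, -0, 1.321, -0.067], TCP at [205.942, 509.978, 231.281] pointing down, gripper open.
Joint ranges: [-3.03, 3.03], [-0.79, 2.21], [0.23, 2.52], [-1.04, 4.18], [0, 3.07], [-2.55, 2.55]. Speed limits (rad/s): [2.22, 2.22, 2.57, 3.14, 3.14, 3.14].

## Interface

Orientations are given as a unit quaternion [w, x, y, z].
In Python, from cell import env, cams gives the robot as it stands. Calls block until the motion is done:
- env.goto(position, orientation): joint-space move of the TCP to a pose.
- env.line_to(position, frame=None, feed=150): straight line of the TCP; frame=None keeps the orientation; feed is the mean speed in mm/s.
- env.set_joints(angles): joint-space move.
- env.move_gripper(opening, squeeze=None): opening from 0.0 (shut) to 1.0 (fully open); squeeze is the grip in N (None keeps the last); returns when the fingers have stopped.
- env.dwell(seconds).
- env.solve_ik(position, orientation): joint angles nearest the present ones, or None.
- env.observe(): the state.
- cams.snapshot(name): name is "scene" or "top" or "wrist"; returns the picture (420x560x3 uint8, blue, green, red); there is no depth.
- cams.camera_params(name): a dict with "fx", "fy", "cx", "cy" (pixels), "R" (3x3) and "t" (3): a world point X has camera coordinates R X + t; the wrist camera has in their place "tool_from_camera" (4x4, takes a point from camera to tool coordinates, whose origin is the TCP and whose axes are the flange's). Camera axes: x right, y down, z forward; pixel columns grow to the right and rows downward; lengths in mm; the calibration is good to about 2 mm. A picture is of the moment at which its call begins: read the wrist's pose just before it. camera_params takes no time and is no camera call.
A pose or a line that the arm cannot do raises env.Unreachable and nothing moves.
- env.sign_off(): hands the job in; it is judged then, once.
The state is a dict: "t": time; "q": joint angles; "qvel": joint speeds; "joint_efforts": joint torques, N m; "tcp_pos": TCP position; "tool_rot": TCP orientation; "force": force on the tool from outside, world axes, zero at the start; "ft_torque": the same for the moment, N m; "width": opening from 0.0 (shut) to 1.0 (fully open); "finger_force": force on a finger pad.
Only numpy, scipy, OpenCV 4.12 (cv2) and the standard library are available. Lean on these libraries where they do the work, as an engineer would, in place of code of your own. Each camera call takes 0.05 s, during which the arm holds its last target. There are 200 camera calls.

## Working session

There is one attempt and no reset: what is moved stays moved. The work goes in short steps, each a Python script; the robot and the scene stay as the last script left them, time stands still between calls to the robot, and variables do not carry over. Pictures are saved under pics/ and viewed, at most 10 in all, crops included, and the job is handed in when it is done.

```bash
ls; mkdir -p pics; python3 - <<'E'
from cell import env,cams
import cv2
s=env.observe();print(s)
for n in("scene","top"):
    cv2.imwrite(f"pics/{n}0.png",cams.snapshot(n))
    p=cams.camera_params(n);print(p)
print(cams.camera_params("wrist"))
E
```

```text
pics
{'t': 0.0, 'q': array([ 1.12038868e+00,  3.00474081e-01,  1.52159232e+00, -2.37810606e-05,
        1.32072225e+00, -6.65855866e-02]), 'qvel': array([ 1.13291251e-03, -2.72732365e-05, -1.68456298e-03,  3.15025927e-04,
        1.71556846e-03,  1.94208162e-03]), 'joint_efforts': array([ 6.74668281e-04, -5.43505812e+01, -3.61790335e+01, -4.98608711e-05,
        4.07614003e-03, -4.43019769e-05]), 'tcp_pos': array([205.85131279, 509.76214359, 230.71493013]), 'tool_rot': array([-1.41729248e-04,  1.90732261e-01,  9.81641914e-01, -5.81077164e-04]), 'force': array([-0.26384433,  0.31737206, -0.43638226]), 'ft_torque': array([-0.00856605,  0.02690896, -0.00682404]), 'finger_force': 0.0, 'width': 0.9961750829078639}
{'fx': 523.0760339711405, 'fy': 523.0760339711405, 'cx': 282.3665692527236, 'cy': 202.93409560198813, 'R': array([[-0.86403498, -0.50313483, -0.01728854],
       [-0.34554954,  0.61768772, -0.70643994],
       [ 0.36611345, -0.60441477, -0.70756181]]), 't': array([ 465.37635338,  208.0020122 , 1329.60134138])}
{'fx': 386.58243424429895, 'fy': 386.58243424429895, 'cx': 284.0537151943566, 'cy': 211.07115989378346, 'R': array([[ 0.00221916, -0.99999412,  0.00261485],
       [-0.97561512, -0.00273894, -0.21947128],
       [ 0.21947715, -0.00206405, -0.97561546]]), 't': array([ 36.24647626, 521.06740107, 838.64357264])}
{'fx': 325.63232421567784, 'fy': 325.63232421567784, 'cx': 280.21868328818476, 'cy': 207.4919813196866, 'tool_from_camera': array([[ 4.96747624e-04, -9.58517394e-01, -2.85033609e-01,
         7.34334923e+01],
       [ 9.99999679e-01,  2.96867211e-04,  7.44456343e-04,
        -7.06255959e-01],
       [-6.28957221e-04, -2.85033887e-01,  9.58517234e-01,
        -1.41038995e+02],
       [ 0.00000000e+00,  0.00000000e+00,  0.00000000e+00,
         1.00000000e+00]])}
```

View pics/top0.png

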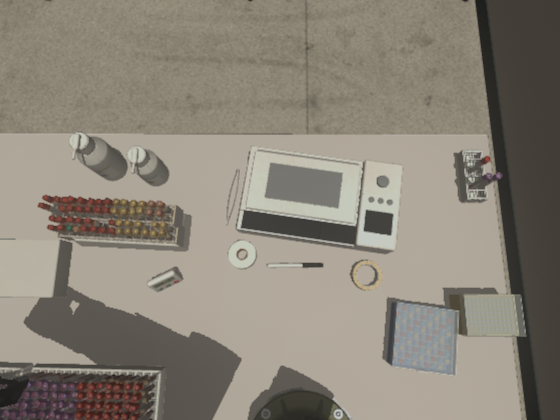

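View pics/scene0.png

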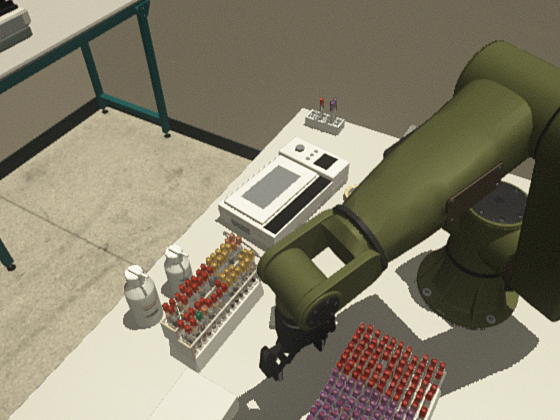

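The top view shows the incubator at about (320,200), with the black strip's corners near (245,211), (360,222), (356,244), (241,234). The marker, tape and labels lie in front of it. The scene view is mostly blocked by the arm. Next I'll locate the strip from the top view.

```bash
cat > h.py <<'E'
import numpy as np,cv2
from scipy.spatial.transform import Rotation as Ro
from cell import env,cams
def ray(p,R,c,uv,z):   # R: world<-cam, c: centre
    d=R@np.array([(uv[0]-p['cx'])/p['fx'],(uv[1]-p['cy'])/p['fy'],1]); return c+d*(z-c[2])/d[2]
def fixed(n,uv,z):
    p=cams.camera_params(n); R=p['R'].T; return ray(p,R,-R@p['t'],uv,z)
def wrist(p,s,uv,z):
    w,x,y,zz=s['tool_rot']; T=Ro.from_quat([x,y,zz,w]).as_matrix(); M=p['tool_from_camera']
    return ray(p,T@M[:3,:3],T@M[:3,3]+s['tcp_pos'],uv,z)
def quat(yaw):  # tool z down, tool y = instrument +y
    c,s_=np.cos(yaw),np.sin(yaw)
    x,y,z,w=Ro.from_matrix(np.array([[-c,-s_,0],[-s_,c,0],[0,0,-1]])  .T.T).as_quat(); return np.array([w,x,y,z])
E
python3 - <<'E'
from h import *
im=cv2.imread("pics/top0.png");g=im.max(2)
m=np.zeros_like(g);m[200:255,230:370]=(g[200:255,230:370]<60)*255
cs,_=cv2.findContours(m,0,2);c=max(cs,key=cv2.contourArea);print(cv2.contourArea(c))
q=cv2.approxPolyDP(cv2.convexHull(c),4,True).reshape(-1,2);print(q)
for u in cv2.boxPoints(cv2.minAreaRect(c)):print(u,fixed("top",u,66))
for u in q:print(u,fixed("top",u,66)[:2])
print(quat(0))
E
```

```text
0.0
[[320 224]]
[320. 224.] [489.14431992 -44.48048213  66.        ]
[320. 224.] [489.14431992 -44.48048213  66.        ]
[320. 222.] [493.79053103 -44.56500823  66.        ]
[320. 222.] [493.79053103 -44.56500823  66.        ]
[320 224] [489.14430472 -44.48047315]
[ 0. -0.  1.  0.]
```

```bash
python3 - <<'E'
from h import *
im=cv2.imread("pics/top0.png");g=im.max(2)
print(g[205:250:3,300])
for th in(80,100,120):
    m=np.zeros_like(g);m[200:255,230:370]=(g[200:255,230:370]<th)*255
    m=cv2.morphologyEx(m,cv2.MORPH_OPEN,np.ones((5,5)))
    cs,_=cv2.findContours(m,0,2)
    if not cs: continue
    c=max(cs,key=cv2.contourArea);print(th,cv2.contourArea(c))
    for u in cv2.boxPoints(cv2.minAreaRect(c)):print(u,fixed("top",u,66)[:2])
E
```

```text
[198 198 196 191 179  62  63  62  61  63  64 165 133 176 176]
80 1844.0
[241.11407 226.97984] [481.75773559 135.20257764]
[243.65369 209.83757] [521.78393525 130.4313155 ]
[356.83624 226.60536] [ 483.33431456 -128.30090141]
[354.29663 243.74763] [ 444.03795409 -121.03322659]
100 1879.5
[241.08629 227.19307] [481.26487769 135.25267956]
[243.64519 209.84929] [521.75625562 130.45015034]
[357.4145  226.63493] [ 483.26943717 -129.61605977]
[354.8556  243.97871] [ 443.5169562  -122.27467316]
120 1917.0
[240.90736 227.56442] [480.40600801 135.63676077]
[243.48097 209.74728] [521.99566269 130.83353131]
[357.42584 226.206  ] [ 484.26236056 -129.68110649]
[354.85223 244.02313] [ 443.41617717 -122.26328055]
```

```bash
python3 - <<'E'
from h import *
env.move_gripper(0.0,20)
yaw=-0.146
env.goto([470,4,230],quat(yaw))
s=env.observe();im=cams.snapshot("wrist");cv2.imwrite("pics/w1.png",im)
import pickle;pickle.dump(s,open("s1.pkl","wb"))
print(s['t'],s['tcp_pos'],s['q'],s['force'],s['width'])
cv2.imwrite("pics/w1b.png",np.clip(im.astype(float)*2,0,255).astype(np.uint8))
E
```

```text
2.9167 [470.06672327   4.54097591 230.01418886] [-6.83189431e-02  1.22032769e-01  1.73942375e+00  8.47143847e-05
  1.28007899e+00 -1.49376664e+00] [-0.79188433 -0.38498301  0.5576502 ] -0.0009952157694953134
```

View pics/w1b.png

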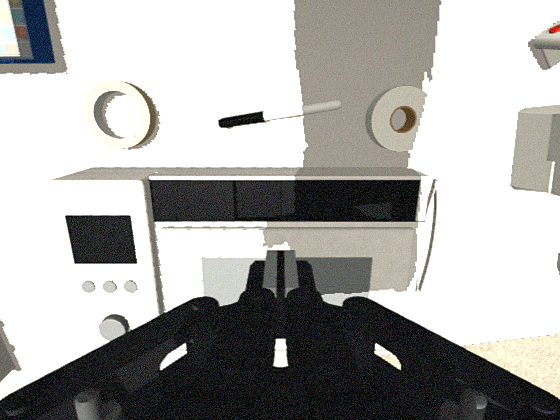

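The wrist view shows the strip as a black band from (150,179) on the right-hand end to (419,221) on the left-hand end. A faint notch outline lies between columns 234 and 287. I'll turn these into positions.

```bash
python3 - <<'E'
from h import *
import pickle;s=pickle.load(open("s1.pkl","rb"));p=cams.camera_params("wrist")
im=cv2.imread("pics/w1.png");g=im.max(2)
m=np.zeros_like(g);m[172:230,140:432]=(g[172:230,140:432]<45)*255
m=cv2.morphologyEx(m,cv2.MORPH_OPEN,np.ones((5,5)))
c=max(cv2.findContours(m,0,2)[0],key=cv2.contourArea)
print(cv2.contourArea(c))
q=cv2.approxPolyDP(cv2.convexHull(c),5,True).reshape(-1,2)
for u in q:print(u,wrist(p,s,u,66)[:2].round(1))
print("box")
for u in cv2.boxPoints(cv2.minAreaRect(c)):print(u,wrist(p,s,u,66)[:2].round(1))
print(np.round(g[185:216,225:300].mean(0)).astype(int))
for u in((234,200),(287,200)):print(wrist(p,s,u,66)[:2].round(1))
E
```

```text
10590.5
[419 180] [479.1 136.7]
[414 221] [520.  130.8]
[154 220] [ 481.8 -123.5]
[149 184] [ 445.7 -119. ]
box
[149. 180.] [ 441.9 -118. ]
[419. 180.] [479.1 136.7]
[419. 221.] [520.7 135.7]
[149. 221.] [ 482.1 -128.6]
[25 26 27 27 25 27 28 26 21 10 10 17 22 24 24 26 24 23 24 24 25 25 23 25
 24 25 24 25 22 23 24 22 23 25 23 24 24 23 24 23 26 23 23 24 24 24 24 23
 23 24 24 24 23 22 24 20 18 25 25 25 24 24 24 24 25 24 23 25 23 18 11 11
 13 11 11]
[473.1 -41.5]
[480.5   9.4]
```

```bash
cat >> h.py <<'E'
L=np.array([500.5,133.5]); ey=np.array([.1455,.9894]); ex=np.array([ey[1],-ey[0]])
def P(d,z,off=-2): return np.r_[L-d*ey+off*ex,z]   # d mm right of the left end
def F(n=3):
    f=[]
    for _ in range(n): env.dwell(.02); f.append(env.observe()['force'])
    return np.mean(f,0)
E
python3 - <<'E'
from h import *
q=quat(-0.146)
env.goto(P(22,110),q); env.line_to(P(22,72),feed=80)
f0=F(8);np.save("f0.npy",f0);print(f0,env.observe()['t'])
for z in np.arange(70,60,-.7):
    env.line_to(P(22,z),feed=20);f=F()-f0;s=env.observe()
    print(round(z,1),s['tcp_pos'].round(2),f.round(2),round(s['t'],2))
    if f[2]>2.5:break
E
```

```text
[-0.25626074 -0.14337351  0.07361696] 4.4167
70.0 [495.34 112.06  70.05] [ 0.09  0.08 -0.06] 4.72
69.3 [495.32 112.04  69.3 ] [0.49 0.39 0.33] 5.02
68.6 [495.3  112.02  68.56] [0.47 0.09 0.12] 5.32
67.9 [495.31 112.01  67.88] [-0.04  0.17  0.23] 5.62
67.2 [495.32 112.02  67.18] [ 0.38 -0.22 -0.05] 5.92
66.5 [495.3  112.03  66.47] [-0.06  0.55 -0.01] 6.22
65.8 [495.43 112.05  66.08] [-1.53  0.11  5.13] 6.52
```

```bash
python3 - <<'E'
from h import *
f0=np.load("f0.npy")
for d in np.r_[22:98:8,98:225:3]:
    env.line_to(P(d,65.1),feed=40);f=F(2)-f0;s=env.observe()
    print(d,s['tcp_pos'].round(2),f.round(1),round(s['t'],2))
    if d>40 and f[2]<1.5:break
    if abs(f[:2]).max()>25:print("side");break
E
```

```text
22 [495.45 112.06  66.01] [-6.9 -1.  15.5] 6.8
30 [494.92 104.22  66.03] [-0.8  0.6 10.4] 7.18
38 [493.85  96.29  66.05] [ 0.5 -0.4  9.4] 7.57
46 [492.68  88.34  66.04] [-0.   0.1  9.7] 7.95
54 [491.55  80.41  66.06] [-0.1  0.1 10. ] 8.33
62 [490.37  72.49  66.04] [-0.2  0.4 10. ] 8.72
70 [489.21  64.57  66.03] [-0.4  0.2  9.9] 9.1
78 [488.06  56.6   66.03] [ 0.6  0.2 10.5] 9.48
86 [486.89  48.69  66.03] [-0.1  0.1 10. ] 9.87
94 [485.65  40.73  65.91] [ 1.  -0.4  8.8] 10.25
98 [484.73  36.56  65.54] [ 0.5 -2.3  7.3] 10.53
101 [484.29  33.83  65.55] [-0.1 -0.   6.7] 10.82
104 [483.86  30.93  65.54] [0.6 1.  6.5] 11.1
107 [483.41  27.99  65.54] [0.5 1.  7.5] 11.38
110 [482.98  25.02  65.56] [0.7 0.4 6.8] 11.67
113 [482.54  22.05  65.55] [0.1 1.1 6.5] 11.95
116 [482.1   19.07  65.54] [0.7 0.6 6.4] 12.23
119 [481.69  16.12  65.57] [0.2 1.  6. ] 12.52
122 [481.24  13.15  65.55] [0.3 0.5 5.9] 12.8
125 [480.81  10.16  65.54] [0.8 0.7 6.6] 13.08
128 [480.35   7.19  65.54] [0.6 1.  6.4] 13.37
131 [479.9    4.27  65.52] [0.5 1.4 6.1] 13.65
134 [479.46   1.3   65.49] [-0.1  1.8  6. ] 13.93
137 [478.95  -1.67  65.37] [0.7 1.6 5.9] 14.22
140 [477.88  -4.79  64.83] [ 0.7 -0.  -0.4] 14.5
```

The fingertip dropped into the notch at d=140, which agrees with the outline seen in the image (centre about d=154). Next I'll centre on it and press.

```bash
python3 - <<'E'
from h import *
f0=np.load("f0.npy")
def st(n):
    f=F(2)-f0;s=env.observe();print(n,s['tcp_pos'].round(2),f.round(1),round(s['t'],2));return f
env.line_to(P(147,65.1),feed=40);st(147)
env.line_to(P(153,65.1),feed=40);st(153)
for z in np.r_[62,59,58,57,56,55,54,53,52,51,50,49.5,49,48.5,48,47.5]:
    env.line_to(P(153,z),feed=20);f=st(z)
    if f[2]>30 or abs(f[:2]).max()>20:break
cv2.imwrite("pics/top1.png",cams.snapshot("top"))
cv2.imwrite("pics/w2.png",cams.snapshot("wrist"))
E
```

```text
147 [477.07 -11.83  65.07] [ 0.3  0.3 -0.6] 14.86
153 [476.25 -17.73  65.11] [-0.1 -0.3  0.3] 15.19
62.0 [476.2  -17.52  61.88] [-0.4 -0.3  0.3] 15.53
59.0 [476.22 -17.58  58.91] [0.1 0.2 0.4] 15.87
58.0 [476.24 -17.61  57.98] [ 0.3  0.4 -0.4] 16.15
57.0 [476.31 -17.6   57.02] [ 0.6 -0.1  0.7] 16.43
56.0 [476.35 -17.59  56.15] [-1.5 -0.6  4.6] 16.72
55.0 [476.32 -17.59  55.13] [-1.2 -0.5  4.9] 17.0
54.0 [476.34 -17.61  54.14] [-0.9  0.2  5.4] 17.28
53.0 [476.35 -17.6   53.11] [-1.2  0.6  4.7] 17.57
52.0 [476.31 -17.6   52.07] [-0.9  0.5  3.9] 17.85
51.0 [476.35 -17.6   51.1 ] [-0.8  0.3  4.9] 18.13
50.0 [476.33 -17.6   50.06] [-0.3  0.2  4.7] 18.42
49.5 [476.33 -17.58  49.59] [-0.7 -0.1  5. ] 18.7
49.0 [476.33 -17.59  49.09] [ 0.2 -0.1  6.5] 18.98
48.5 [476.37 -17.6   48.94] [-3.4  0.5 12.2] 19.27
48.0 [476.42 -17.6   48.88] [-7.6  1.  18.8] 19.55
47.5 [476.46 -17.61  48.81] [-9.5  0.9 26.7] 19.83
```

The bar is on its stop at z≈49. I'll retreat straight up, then back towards the robot.

```bash
python3 - <<'E'
from h import *
env.line_to(P(153,80),feed=60)
env.line_to(P(153,200,-60),feed=120)
env.dwell(.3);s=env.observe();print(s['tcp_pos'],s['force'],s['t'])
cv2.imwrite("pics/w3.png",np.hstack([cams.snapshot("wrist")[:,:,:],cams.snapshot("top")[120:,150:420].repeat(1,0)[:0].reshape(0,0,3) if 0 else np.zeros((420,0,3),np.uint8)]))
E
```

```text
[418.86115557  -9.15683084 199.74736172] [0.22346226 0.09526333 0.60779554] 22.1833
```

View pics/w3.png

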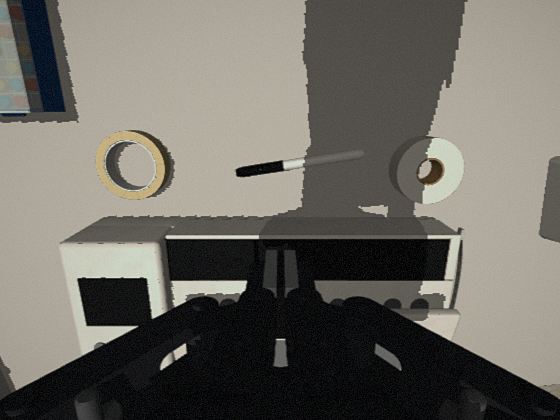

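The lid stands ajar: its front edge is now at about row 310, with the wells showing under it at row 300. The marker, tape and labels are undisturbed at (300,163), (133,165) and (428,168), and the tool is clear.

```bash
python3 -c "
from cell import env
print(env.sign_off())"
```

```text
the job is handed in; nothing more can be done
None
```

I felt along the strip, found the notch about 153 mm from its left-hand end and pressed the release bar down to its stop. The lid is ajar, the arm is clear, and the job was handed in at about 22 s; no verdict came back.

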